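# Brush out a filter housing and hold its bayonet cap home

## Task

Take the bottle brush from its stand and brush out the bore of the filter housing: run it right down to the bottom, up until the bristles show at the mouth and right down again, then stand it back in its stand and let go. Then take the cap with the bar grip, put its lugs through the gaps in the housing's neck, push it down against the spring, turn it a quarter turn clockwise to the stop, and finish while still gripping it and pressing it down flush on the rim, as the leak test runs while you hold it. Leave everything else on the bench where it is.

Things in the scene. Friction and masses are not known exactly. Their poses are not given: they have to be found in the camera images.
- housing: Aluminium filter housing, fixed to the bench: round pot 88 mm across, rim at z = 110 mm, on a 104 mm square foot 8 mm thick. A brass side port sticks out 28 mm from the wall towards +y, 45 mm up. Origin under its centre on the bench, z up. Bore 38 mm across, its floor at z = 10 mm. Two gaps in the neck, towards +x and -x.
- mouth (a point): Centre of the housing's mouth, at rim level; axes as the housing. Opening 54 mm across in a ledge 6 mm thick; its two gaps (along x) are 20 mm wide and reach 36 mm from the axis. Below the ledge is a lug chamber 72 mm across with hard stops: a cap turns only clockwise seen from above, 86 degrees (1.5 rad) from lugs-at-gaps to the end stop.
- seal (a joint): Spring-loaded rubber sealing ring in the housing's mouth (hole 39 mm, outside 49 mm). 0 at rest, its top 10 mm below the rim; grows as it is pushed straight down, up to 0.016 m. Needs 4 N to start and 12 N when the cap is flush (0.012).
- cap: Loose black plastic bayonet cap, about 0.25 kg, standing on its plug. Origin under the plug's centre, z up. Plug 50 mm across, 22 mm high, chamfered foot, two side lugs along +x and -x (14 mm wide, to 33 mm from the axis, z 5 to 12 mm); flange 80 mm across, z 22 to 28 mm; on it the bar grip. Same after half a turn. Cap flush on the rim: origin 88 mm above the housing's.
- bar (a point): Middle of the cap's upright bar grip, 51 mm above the cap's origin. Bar 56 mm long along the cap's x, 16 mm thick along y, z 28 to 64 mm of the cap; the lugs lie under its ends. The lugs pass under the ledge, and can turn, only with the flange less than 4 mm from the rim; if let go after the turn, the spring lifts the cap 4 mm off the rim.
- brush: Loose bottle brush, about 90 g, upright in the stand, handle up. Origin at the lower tip (end of the bristle head), z towards the handle. Stiff head 28 mm across, z 0 to 60 mm; wire 6 mm thick to 115 mm; square wooden handle 18 x 18 mm, z 115 to 191 mm, its sides along x and y.
- stand: Fixed steel brush stand: foot 90 mm across, 6 mm thick, and an upright tube 44 mm across outside, 36 mm inside, rim at 80 mm, inner floor at 8 mm. Origin under its centre on the bench, z up.
- calculator: Bystander: grey desk calculator, 150 x 85 x 16 mm, lying flat; origin under its centre
- blank: Bystander: round plain black blanking disc, 60 mm across, 26 mm high with a small 24 mm stub on top, no lugs and no bar; origin under its centre
- tape: Bystander: cardboard-brown ring (tape roll), 90 mm across, 24 mm high, lying flat; origin under its centre
- oil: Bystander: clear plastic bottle, 60 mm across, 120 mm tall, standing; origin under its centre
- marker: Bystander: black marker pen, 130 x 14 x 14 mm, lying flat; origin under its centre
- elbow: Bystander: small brass pipe elbow, about 52 x 32 mm, 50 mm high; origin under its block

How it is judged:
By the outcome, as a careful person would: the job done as asked, in the order asked, and still so for the second after the job is handed in, while the arm keeps its last pose, push and grip.
It also fails if it takes over 64 s, if anything falls off the work surface, if the arm or the gripper's body presses on something with over 40 N, if the wrist force passes 120 N, or if a joint passes its speed limit or range.

## Robot

A 6-joint arm with a two-finger parallel gripper is mounted at the origin on the work surface. World frame = base frame: x ahead of the robot, y to its left, z up, the work surface at z = 0. Lengths are in mm, angles in degrees, forces in N, time in s.
With the tool pointing down it reaches from about 325 to 850 mm from the base axis. Payload 15.5 kg.
Tool frame: the origin (TCP) lies on the centre line of the jaws, within the pads' length; the fingertips stand 19 mm ahead of it and the grasp point (between the pads) is the TCP; z points along the fingers, y is the line along which they close (so a half turn about z gives the same grasp; the last joint's range is limited). The gripper opens to 91 mm and grips with 3 to 60 N. Pads are 32 mm wide; open, the fingers measure 118 mm over their backs; the gripper's body (76 mm by 178 mm) begins 60 mm behind the grasp point.
Start: joints at [69.586, 28.281, 77.091, -0, 74.628, -5.472], TCP at [161.154, 603.868, 232.915] pointing down, gripper open.
Joint ranges: [-166.48, 166.48], [-47.26, 123.95], [12.59, 153.08], [-70.14, 250.14], [6.76, 159.57], [-176.63, 176.63]. Speed limits (degrees/s): [108.29, 108.29, 147.25, 172.46, 172.46, 172.46].

## Interface

Orientations are given as a 3x3 rotation matrix whose columns are the frame's x, y, z axes.
In Python, from station import env, camera gives the robot as it stands.
- The arm moves only by the shell command python3 -m jog 'ROWS' [FORCE]. ROWS is one flat JSON list of numbers that holds 1 to 10 rows one after another, with no inner brackets; each row has 7 numbers: the opening from 0.0 (shut) to 1.0 (fully open), then dx, dy, dz in mm, then a rotation vector rx, ry, rz in degrees; each row shifts and turns the commanded pose from where the row before left it, along the tool's axes as they then stand; what a row does not reach is not made up. A row lasts 1/10 s, in which the tool goes at most 50 mm and 8.59 degrees, less where a joint would pass 70% of its speed; a pose out of reach is approached as far as the arm can. The fingers move at their own pace and stop on an object; FORCE is the grip in N (left out, the last holds). Time passes only in rows, so rows that do not move let the fingers close. It prints the time, the measured TCP pose, the force, the opening and the grip force at its end. Input that does not fit is refused with a message, and nothing moves.
- env.observe(): the state, without advancing time (a new reading comes with each control period).
- camera(name): name is "scene" or "top" or "wrist"; returns a dict with "img" (400x640x3 uint8, red, green, blue), "range_z" (400x640 float32, mm along the optical axis (not along the pixel's ray), 0 where there is no reading), "mtx" (3x3 intrinsics, pixels), "view" (4x4, takes a point from world to camera coordinates); the wrist camera has in their place "mount" (4x4, takes a point from camera to tool coordinates, whose origin is the TCP and whose axes are the flange's). Camera axes: x right, y down, z forward; pixel columns grow to the right and rows downward; lengths in mm; the calibration is good to about 2 mm. A picture is of the moment at which its call begins: read the wrist's pose just before it.
- env.job_done(): hands the job in; it is judged then, once.
The state is a dict: "clock": time; "joints": joint angles; "dq": joint speeds; "joint_torque": joint torques, N m; "position": TCP position; "eef_rot": TCP orientation; "wrist_force": force on the tool from outside, world axes, zero at the start; "ft_torque": the same for the moment, N m; "finger_gap": opening from 0.0 (shut) to 1.0 (fully open); "finger_force": force on a finger pad.
Only numpy, scipy, OpenCV 4.12 (cv2) and the standard library are available. Lean on these libraries where they do the work, as an engineer would, in place of code of your own. Each camera call takes 0.05 s, during which the arm holds its last target. There are 200 camera calls.

## Working session

There is one attempt and no reset: what is moved stays moved. The work goes in short steps, Python scripts to look and compute and a shell command to move; the robot and the scene stay as the last step left them, time stands still between calls to the robot, and variables do not carry over. Pictures are saved under pics/ and viewed, at most 10 in all, crops included, and the job is handed in when it is done.

```bash
ls; mkdir -p pics; cat > h.py <<'E'
import numpy as np, cv2
from station import env, camera
def snap(name,fn):
    s=env.observe(); c=camera(name); cv2.imwrite('pics/'+fn+'.png',c['img'][:,:,::-1]); 
    if name=='wrist':
        T=np.eye(4);T[:3,:3]=s['eef_rot'];T[:3,3]=s['position'];c['c2w']=T@np.array(c['mount'])
    else: c['c2w']=np.linalg.inv(c['view'])
    np.savez('pics/'+fn+'.npz',img=c['img'],r=c['range_z'],K=c['mtx'],c2w=c['c2w']); return c
def load(fn): return dict(np.load('pics/'+fn+'.npz'))
def pt(d,u,v,z=None):
    K=d['K'];ray=np.array([(u-K[0,2])/K[0,0],(v-K[1,2])/K[1,1],1.]);T=d['c2w']
    if z is None: return (T@np.r_[ray*d['r'][int(v),int(u)],1])[:3]
    w=T[:3,:3]@ray; return T[:3,3]+w*(z-T[2,3])/w[2]
def cloud(d):
    h,w=d['r'].shape;u,v=np.meshgrid(np.arange(w),np.arange(h));K=d['K'];r=d['r']
    P=np.stack([(u-K[0,2])/K[0,0]*r,(v-K[1,2])/K[1,1]*r,r],-1)
    P=P@d['c2w'][:3,:3].T+d['c2w'][:3,3]; P[r<=0]=np.nan; return P
E
python3 - <<'E'
from h import *
snap('scene','s0');snap('top','t0');c=snap('wrist','w0')
print(env.observe());print(c['mount'])
for n in('s0','t0','w0'): d=load(n);print(n,d['K'][0],d['c2w'][:3].round(2))
E
```

```text
pics
{'clock': 0.15, 'joints': array([ 6.95857777e+01,  2.83070749e+01,  7.71178542e+01, -1.04080681e-03,
        7.46291502e+01, -5.47127349e+00]), 'dq': array([-0.01122096, -0.03338961, -0.09194005,  0.03644134,  0.0247556 ,
        0.08913309]), 'joint_torque': array([ 6.57955279e-04, -8.79195428e+01, -3.82051277e+01,  7.06999493e-02,
        5.02621941e-02, -6.17365299e-05]), 'position': array([161.06367608, 603.61084995, 232.47787004]), 'eef_rot': array([[-9.66184294e-01,  2.57852307e-01, -3.12807638e-04],
       [ 2.57852486e-01,  9.66183886e-01, -8.90692208e-04],
       [ 7.25626587e-05, -9.41231049e-04, -9.99999554e-01]]), 'wrist_force': array([-0.07424633, -0.2201633 ,  0.05390303]), 'ft_torque': array([ 0.04465733, -0.00201628, -0.0153207 ]), 'finger_force': 0.0, 'finger_gap': 1.0001540559758348}
[[ 8.80232600e-04 -9.54904477e-01 -2.96911880e-01  8.41494151e+01]
 [ 9.99998896e-01  1.19602368e-03 -8.81934205e-04 -2.85473657e-01]
 [ 1.19727656e-03 -2.96910776e-01  9.54904476e-01 -1.51753871e+02]
 [ 0.00000000e+00  0.00000000e+00  0.00000000e+00  1.00000000e+00]]
s0 [389.46392598   0.         316.89049025] [[ 4.80000e-01  5.00000e-01 -7.20000e-01  1.24799e+03]
 [ 8.80000e-01 -2.60000e-01  4.10000e-01 -4.06900e+02]
 [ 1.00000e-02 -8.30000e-01 -5.60000e-01  6.32960e+02]]
t0 [374.75331647   0.         322.25656236] [[-0.00000e+00 -1.00000e+00  7.00000e-02  4.36150e+02]
 [-1.00000e+00  0.00000e+00 -0.00000e+00 -1.75300e+01]
 [ 0.00000e+00 -7.00000e-02 -1.00000e+00  1.17175e+03]]
w0 [335.77951257   0.         318.43285791] [[ 2.6000e-01  9.2000e-01  2.9000e-01  7.9730e+01]
 [ 9.7000e-01 -2.4000e-01 -8.0000e-02  6.2513e+02]
 [-0.0000e+00  3.0000e-01 -9.5000e-01  3.8415e+02]]
```

View pics/t0.png

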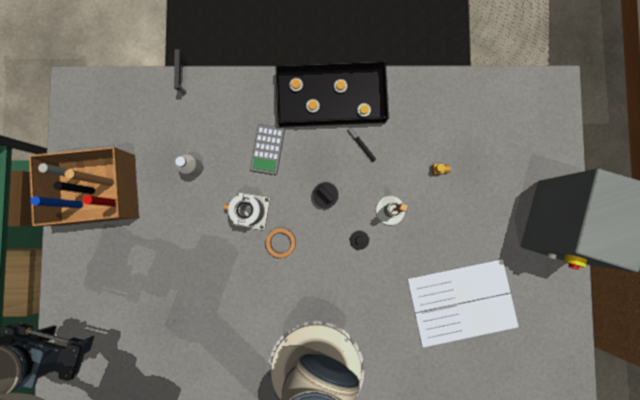

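View pics/s0.png

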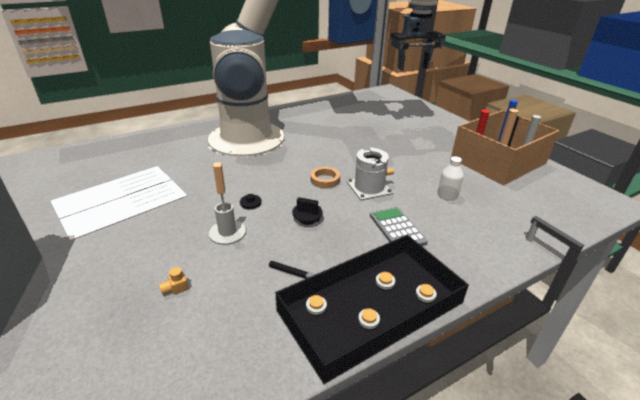

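The top view shows the housing at (247,210) with its port to the left (+y), the cap at (324,195), the brush in its stand at (391,210) with the handle top at (404,208), and the blank at (360,240). I'll measure them with depth from both views.

```bash
python3 - <<'E'
from h import *
for n in('t0','s0'):
    d=load(n);P=cloud(d);
    print(n)
    F=P.reshape(-1,3);F=F[~np.isnan(F).any(1)]
    C=dict(hous=(440,180),cap=(480,-23),brush=(440,-205)) 
    for k,(x,y) in C.items():
        Q=F[(np.hypot(F[:,0]-x,F[:,1]-y)<75)&(F[:,2]>4)&(F[:,2]<300)]
        print(k,len(Q),Q[:,2].max().round(1))
        for lo,hi in ((4,15),(22,32),(58,68),(74,84),(104,116),(150,180),(180,215)):
            S=Q[(Q[:,2]>lo)&(Q[:,2]<hi)]
            if len(S)>4: 
                r=cv2.minAreaRect(S[:,:2].astype(np.float32)); e,_=cv2.minEnclosingCircle(S[:,:2].astype(np.float32)),0
                print(' ',lo,hi,len(S),np.round(r[0],1),np.round(r[1],1),round(r[2],1),'z',S[:,2].mean().round(1))
for n in('t0',):
    d=load(n)
    i=d['img'][:,:,::-1]
    a=cv2.resize(i[165:255,210:430],None,fx=3.6,fy=3.6,interpolation=cv2.INTER_CUBIC);cv2.imwrite('pics/t0c.png',a)
E
```

```text
t0
hous 1192 116.1
  4 15 380 [437.1 176.9] [133.6 145.8] 45.9 z 8.3
  22 32 112 [446.2 164.2] [138.8  67.4] 36.5 z 25.7
  58 68 25 [480.6 185.5] [62.4 60.3] 45.5 z 62.4
  74 84 79 [477.5 192.6] [71.6 74.3] 30.4 z 80.9
  104 116 331 [473.9 197.7] [73.4 87.1] 31.7 z 110.7
cap 603 70.5
  4 15 155 [471.3 -22.2] [139.1 132.1] 81.5 z 5.0
  22 32 301 [522.2 -30.4] [61.5 76.7] 0.1 z 28.6
  58 68 97 [528.5 -29.9] [52.7 14.9] 44.9 z 64.2
brush 788 203.4
  4 15 508 [ 438.1 -204.4] [143.1 142.8] 47.5 z 7.2
  22 32 7 [ 441.8 -198.2] [ 35.4 135.8] 54.3 z 28.3
  58 68 52 [ 483.1 -226.4] [37.8 33. ] 14.5 z 64.4
  74 84 50 [ 482.  -229.1] [42.3 38.2] 12.5 z 80.2
  150 180 17 [ 482.3 -224.6] [19.4  7.7] 11.1 z 166.6
  180 215 56 [ 481.9 -230.9] [17.3 17.4] 72.2 z 197.4
s0
hous 945 112.3
  4 15 157 [447.7 154.2] [137.5  68.1] 27.5 z 8.8
  22 32 83 [448.6 136.6] [140.5  49.3] 9.9 z 24.9
  58 68 44 [487.1 162.2] [57.7 13. ] 8.6 z 62.8
  74 84 62 [474.3 187.9] [46.5 78.4] 35.8 z 79.5
  104 116 192 [475.8 196.9] [71.3 90.7] 35.7 z 108.6
cap 473 65.9
  4 15 18 [548.9 -32.6] [53.  12.5] 72.9 z 5.7
  22 32 178 [531.4 -32.3] [75.7 49. ] 61.4 z 27.4
  58 68 104 [531.8 -32.1] [54.  18.6] 44.7 z 62.1
brush 1162 200.2
  4 15 330 [ 455.6 -194.3] [ 87.5 148.2] 35.2 z 7.5
  22 32 59 [ 453.5 -191.8] [ 36.  147.7] 41.4 z 26.6
  58 68 98 [ 485.9 -234.3] [42.  40.7] 20.6 z 63.2
  74 84 103 [ 485.1 -233.2] [42.7 42.5] 68.6 z 77.9
  104 116 10 [ 486.4 -233.4] [6.6 4.2] 1.8 z 109.3
  150 180 104 [ 490.5 -233.1] [12.1 22. ] 7.2 z 165.0
  180 215 88 [ 487.3 -234. ] [18.3 19.6] 70.9 z 192.0
```

View pics/t0c.png

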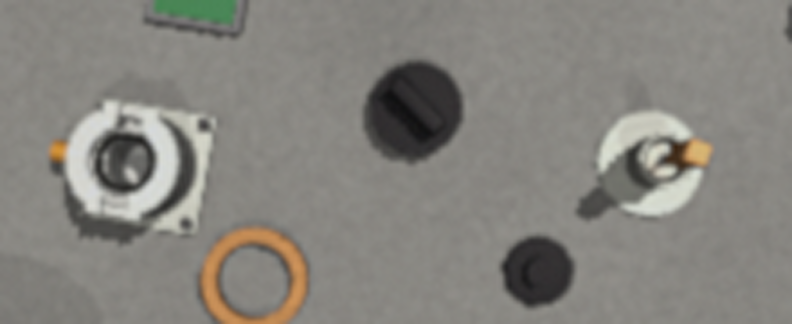

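```bash
python3 -m jog '[1,-40,-31,0,0,0,0,1,-41,-31,0,0,0,0,1,-41,-31,0,0,0,0,1,-41,-31,0,0,0,0,1,-41,-31,0,0,0,0,1,-41,-31,0,0,0,0,1,-41,-31,0,0,0,0,1,-41,-31,0,0,0,0,1,-41,-31,0,0,0,0,1,-40,-33,0,0,0,0]'; python3 -m jog '[1,0,0,0,0,0,0,1,0,0,0,0,0,0]'
python3 - <<'E'
from h import *
snap('wrist','wh')
E
```

```text
clock: 1.15
position: [467.6, 206.2, 232.9]
eef_rot: [[-0.966, 0.258, 0.0], [0.258, 0.966, 0.0], [-0.0, 0.0, -1.0]]
wrist_force: [1.0, 0.5, 0.9]
finger_gap: 0.996
finger_force: 0.0
clock: 1.35
position: [466.9, 207.1, 232.7]
eef_rot: [[-0.966, 0.26, -0.001], [0.26, 0.966, 0.0], [0.001, -0.0, -1.0]]
wrist_force: [-0.4, 0.1, 0.1]
finger_gap: 1.0
finger_force: 0.0
```

View pics/wh.png

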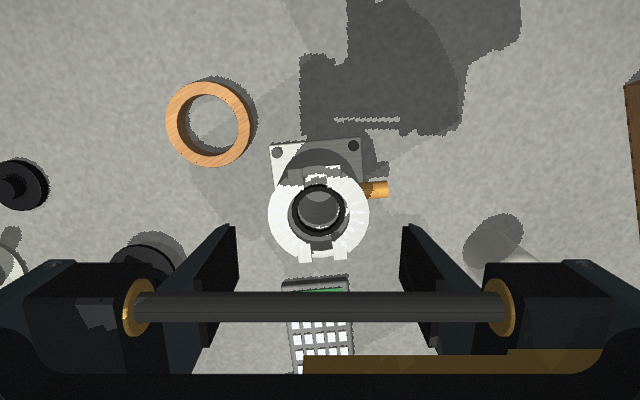

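The wrist view shows the mouth at (319,211), gaps at (323,252) and (321,172), and the port to the right at (380,189). I'll fit the rim from the depth.

```bash
cat >> h.py <<'E'
from scipy.optimize import least_squares
def rim(n,c,z0=105,z1=115,R=44,ri=27,gap=True):
    d=load(n);P=cloud(d);g=d['img'].astype(int)
    m=(np.abs(P[...,2]-(z0+z1)/2)<(z1-z0)/2)&(np.hypot(P[...,0]-c[0],P[...,1]-c[1])<R+12)
    m=m.astype(np.uint8); n_,l,s,_=cv2.connectedComponentsWithStats(m); k=1+s[1:,4].argmax(); m=(l==k).astype(np.uint8)
    z=np.nanmedian(P[l==k][:,2])
    cs,_=cv2.findContours(m,cv2.RETR_EXTERNAL,cv2.CHAIN_APPROX_NONE)
    q=max(cs,key=len)[:,0]; W=np.array([pt(d,u,v,z) for u,v in q])[:,:2]
    f=least_squares(lambda p:np.hypot(W[:,0]-p[0],W[:,1]-p[1])-p[2],[c[0],c[1],R],loss='soft_l1',f_scale=1.)
    return f.x.round(2),z.round(2),P[l==k]
E
python3 - <<'E'
from h import *
x,z,S=rim('wh',(475,197)); print(x,z)
d=load('wh')
for k in((323,252),(321,172)): print(pt(d,*k,110))
# gap angle from angular coverage of rim points at radius 28..35
r=np.hypot(S[:,0]-x[0],S[:,1]-x[1]);a=np.degrees(np.arctan2(S[:,1]-x[1],S[:,0]-x[0]))
h,_=np.histogram(a[(r>29)&(r<34)],72,(-180,180));print(h)
i=d['img'][:,:,::-1];cv2.imwrite('pics/whc.png',cv2.resize(i[135:265,250:400],None,fx=4.5,fy=4.5,interpolation=cv2.INTER_CUBIC))
E
```

```text
[482.49 203.99  41.27] 109.88
[517.50598748 197.20485401 110.        ]
[445.91114092 214.40957379 110.        ]
[ 0  0  0  0  0  0  0  0  0  0  0  0  0  0  0  0  0  0  0  0  0  0  0  0
  0  0  0  0  0  0  0  0  0  0  0  0  0 16 14 15 15 13 16 17 14 16 18 15
 19 13 18 20 18 16 18 19 18 18 19 18 17 17 20 20 17 18 18  3  0  0  0  0]
```

View pics/whc.png

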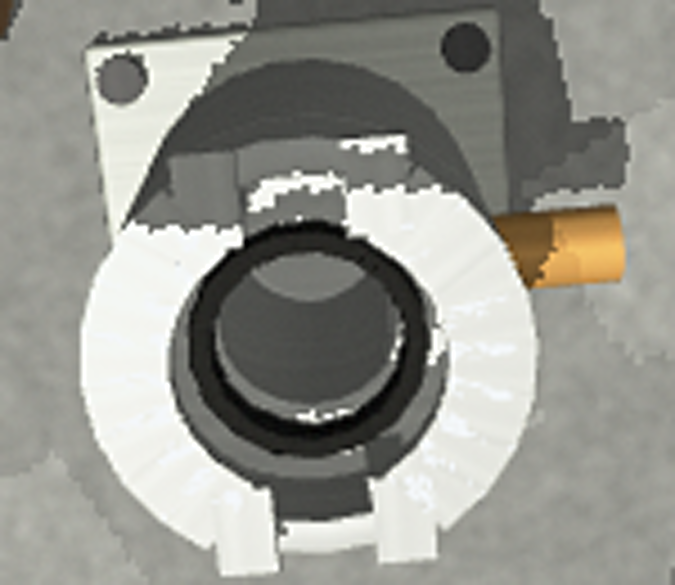

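```bash
cat >> h.py <<'E'
def rim2(n,c,z0=105.5,z1=114.5,R=44,outs=True):
    d=load(n);P=cloud(d)
    m=((P[...,2]>z0)&(P[...,2]<z1)&(np.hypot(P[...,0]-c[0],P[...,1]-c[1])<R+14)).astype(np.uint8)
    z=np.nanmedian(P[m>0][:,2]); cs,_=cv2.findContours(m,cv2.RETR_LIST,cv2.CHAIN_APPROX_NONE)
    W=np.vstack([[pt(d,u,v,z)[:2] for u,v in q[:,0]] for q in cs if len(q)>3])
    p=np.array([*c,R],float)
    for t in (8,5,3,2,2):
        r=np.hypot(*(W-p[:2]).T); S=W[np.abs(r-R)<t]
        p=least_squares(lambda p:np.hypot(*(S-p[:2]).T)-p[2],p,loss='soft_l1',f_scale=.7).x
    return p.round(2),z.round(2),len(S)
E
python3 - <<'E'
from h import *
print(rim2('wh',(480,201)),rim2('wh',(480,201),R=27))
print(rim2('t0',(475,197)),rim2('s0',(475,197)))
d=load('wh');a=pt(d,315.3,182.8,110);b=pt(d,322,249,110);print(a,b,np.degrees(np.arctan2(*(b-a)[1::-1])))
# foot edge: top edge & side edges, z=8 : crop px
f=lambda u,v:pt(d,250+u/4.5,135+v/4.5,8)
A,B,C=f(87,48),f(498,12),f(505,185);print('foot',A,B,np.degrees(np.arctan2(*(B-A)[1::-1])),np.degrees(np.arctan2(*(C-B)[1::-1])))
E
```

```text
(array([482.56, 202.03,  43.87]), np.float64(109.92), 235) (array([481.87, 202.21,  26.91]), np.float64(109.94), 138)
(array([480.04, 202.04,  43.4 ]), np.float64(110.81), 74) (array([485.11, 199.2 ,  44.1 ]), np.float64(108.98), 42)
[453.66182128 207.36907786 110.        ] [514.40582351 197.09611101 110.        ] -9.598980205345113
foot [424.19839188 160.967759     8.        ] [442.05675336 261.68075223   8.        ] 79.94486585779138 -10.578692730530232
```

```bash
python3 -m jog '[1,-22,-42,-8,0,0,0,1,-22,-42,-8,0,0,0,1,-22,-42,-8,0,0,0,1,-22,-42,-8,0,0,0,1,-22,-42,-8,0,0,0,1,0,0,0,0,0,0,1,0,0,0,0,0,0]' |head -3
python3 - <<'E'
from h import *
snap('wrist','wc')
E
python3 -m jog '[1,-4,-42,-8,0,0,0,1,-4,-42,-8,0,0,0,1,-4,-42,-8,0,0,0,1,-4,-42,-8,0,0,0,1,-4,-42,-8,0,0,0,1,0,0,0,0,0,0,1,0,0,0,0,0,0]' |head -3
python3 - <<'E'
from h import *
snap('wrist','wb')
i=np.hstack([load('wc')['img'],load('wb')['img']])[:,:,::-1];cv2.imwrite('pics/cb.png',cv2.resize(np.vstack([i[60:330,170:470],i[20:290,810:1110]]) ,None,fx=1.1,fy=1.1,interpolation=cv2.INTER_CUBIC))
d=load('wc');P=cloud(d).reshape(-1,3)
for lo,hi in((59,70),(24,32)):
    S=P[(P[:,2]>lo)&(P[:,2]<hi)&(np.hypot(P[:,0]-530,P[:,1]+31)<50)].astype(np.float32)
    print('cap',len(S),S[:,2].mean(),cv2.minAreaRect(S[:,:2]),cv2.minEnclosingCircle(S[:,:2]))
d=load('wb');P=cloud(d).reshape(-1,3)
for lo,hi in((194,206),(74,86),(2.5,10)):
    S=P[(P[:,2]>lo)&(P[:,2]<hi)&(np.hypot(P[:,0]-484,P[:,1]+232)<50)].astype(np.float32)
    print('brush',len(S),S[:,2].mean(),cv2.minAreaRect(S[:,:2]),cv2.minEnclosingCircle(S[:,:2]))
E
```

```text
clock: 2.1
position: [518.5, -22.6, 272.8]
eef_rot: [[-0.966, 0.258, -0.0], [0.258, 0.966, 0.0], [0.0, 0.0, -1.0]]
clock: 2.85
position: [484.0, -230.0, 312.7]
eef_rot: [[-0.966, 0.257, -0.0], [0.257, 0.966, 0.001], [0.001, 0.001, -1.0]]Traceback (most recent call last):
  File "<stdin>", line 7, in <module>
cv2.error: OpenCV(4.12.0) /io/opencv/modules/imgproc/src/convhull.cpp:143: error: (-215:Assertion failed) total >= 0 && (depth == CV_32F || depth == CV_32S) in function 'convexHull'
```

View pics/cb.png

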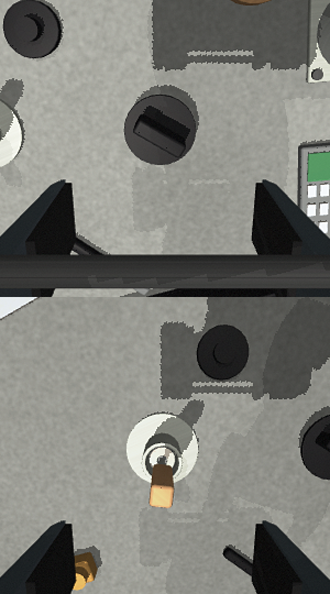

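The crops show the cap's bar at about wrist (315,178) and the brush handle top at about wrist (317,198), with its faces nearly parallel to the image axes.

```bash
python3 - <<'E'
from h import *
for n,c,bands in(('wc',(530,-31),((59,70),(24,32))),('wb',(484,-232),((190,206),(74,86),(2.5,10)))):
    d=load(n);P=cloud(d);Q=P.reshape(-1,3)
    k=(315,178) if n=='wc' else (317,198)
    print(n,d['r'][k[1],k[0]],pt(d,*k),pt(d,*k,64 if n=='wc' else 199),np.isnan(Q).any(1).mean())
    c=pt(d,*k)[:2] if d['r'][k[1],k[0]]>0 else c
    for lo,hi in bands:
        S=Q[(Q[:,2]>lo)&(Q[:,2]<hi)&(np.hypot(Q[:,0]-c[0],Q[:,1]-c[1])<52)].astype(np.float32)[:,:2].copy()
        if len(S)>5: print(lo,len(S),S.mean(0),cv2.minAreaRect(S),cv2.minEnclosingCircle(S))
E
```

```text
wc 373.61218 [522.09629112 -28.1306991   61.04097247] [521.40527543 -27.91185877  64.        ] 0.0040625
59 694 [529.6961   -30.753479] ((530.6766357421875, -30.680517196655273), (55.851524353027344, 16.532394409179688), 44.14103317260742) ((530.7113037109375, -30.903039932250977), 28.112735748291016)
24 2329 [527.01196  -29.690426] ((530.495849609375, -30.635135650634766), (78.13323974609375, 78.9587173461914), 72.99063873291016) ((530.6019287109375, -30.737592697143555), 39.81657028198242)
wb 279.4815 [ 481.97143271 -231.20444914  197.39154559] [ 481.49399345 -231.06935224  199.        ] 0.00395703125
190 465 [ 482.8554  -231.86346] ((483.82464599609375, -232.16082763671875), (17.694259643554688, 18.251943588256836), 73.9391098022461) ((483.9518127441406, -232.09898376464844), 11.316917419433594)
74 334 [ 479.32513 -231.11761] ((482.195068359375, -231.67079162597656), (42.32804870605469, 39.32514953613281), 73.47200012207031) ((484.1731262207031, -232.35450744628906), 21.847890853881836)
2.5 1950 [ 474.83612 -229.97905] ((482.8782958984375, -232.36692810058594), (88.70635986328125, 86.33728790283203), 74.79484558105469) ((484.52752685546875, -235.08644104003906), 47.288734436035156)
```

```bash
python3 -m jog '[1,0,-2,35,0,0,0,1,0,0,40,0,0,0,1,0,0,40,0,0,0,1,0,0,25,0,0,0,1,0,0,9.5,0,0,0,1,0,0,0,0,0,0]' 30 | head -3
python3 -m jog '[0,0,0,0,0,0,0,0,0,0,0,0,0,0,0,0,0,0,0,0,0,0,0,0,0,0,0,0,0,0,0,0,0,0,0,0,0,0,0,0,0,0,0,0,0,0,0,0,0,0,0,0,0,0,0,0]'
```

```text
clock: 3.5
position: [483.2, -231.5, 162.7]
eef_rot: [[-0.967, 0.256, -0.002], [0.256, 0.967, 0.001], [0.002, 0.001, -1.0]]
clock: 4.3
position: [483.3, -233.2, 163.4]
eef_rot: [[-0.966, 0.258, -0.0], [0.258, 0.966, 0.0], [0.0, 0.0, -1.0]]
wrist_force: [-0.5, -0.1, 0.1]
finger_gap: 0.33
finger_force: 0.0
```

```bash
python3 -m jog '[0,0,0,0,0,0,0,0,0,0,0,0,0,0,0,0,0,0,0,0,0,0,0,0,0,0,0,0,0,0,0,0,0,0,0]'
```

```text
clock: 4.8
position: [483.3, -233.2, 163.4]
eef_rot: [[-0.966, 0.258, -0.0], [0.258, 0.966, 0.0], [0.0, 0.0, -1.0]]
wrist_force: [0.5, 0.2, -0.8]
finger_gap: 0.196
finger_force: 30.0
```

```bash
python3 -m jog '[0,0,0,-20,0,0,0,0,0,0,-30,0,0,0,0,0,0,-35,0,0,0,0,0,0,-30,0,0,0,0,0,0,-15,0,0,0,0,0,0,0,0,0,0]' 40
python3 -m jog '[0,11.4,42,0,0,0,0,0,11.4,42,0,0,0,0,0,11.4,42,0,0,0,0,0,11.4,42,0,0,0,0,0,11.4,42,0,0,0,0,0,11.4,42,0,0,0,0,0,11.4,42,0,0,0,0,0,11.4,42,0,0,0,0,0,11.4,42,0,0,0,0,0,11.4,42,0,0,0,0]' | head -0; python3 -m jog '[0,0,0,0,0,0,0,0,0,0,0,0,0,0,0,0,0,0,0,0,0]'
python3 - <<'E'
from h import *
snap('wrist','wi')
d=load('wi')
cv2.imwrite('pics/wic.png',cv2.resize(d['img'][:,:,::-1][120:400,180:460],None,fx=2,fy=2))
print(rim2('wi',(482,202)),rim2('wi',(482,202),R=27))
E
```

```text
clock: 5.4
position: [484.2, -233.7, 295.4]
eef_rot: [[-0.966, 0.258, 0.003], [0.258, 0.966, -0.002], [-0.004, -0.001, -1.0]]
wrist_force: [0.4, 0.1, -1.2]
finger_gap: 0.195
finger_force: 40.0
clock: 6.7
position: [481.2, 201.2, 292.6]
eef_rot: [[-0.966, 0.258, -0.001], [0.258, 0.966, -0.001], [0.001, -0.001, -1.0]]
wrist_force: [0.1, -0.5, -1.8]
finger_gap: 0.193
finger_force: 40.0
(array([482.7 , 201.98,  43.74]), np.float64(109.96), 216) (array([482.13, 202.11,  27.17]), np.float64(109.98), 103)Exception ignored on flushing sys.stdout:
BrokenPipeError: [Errno 32] Broken pipe
```

View pics/wic.png

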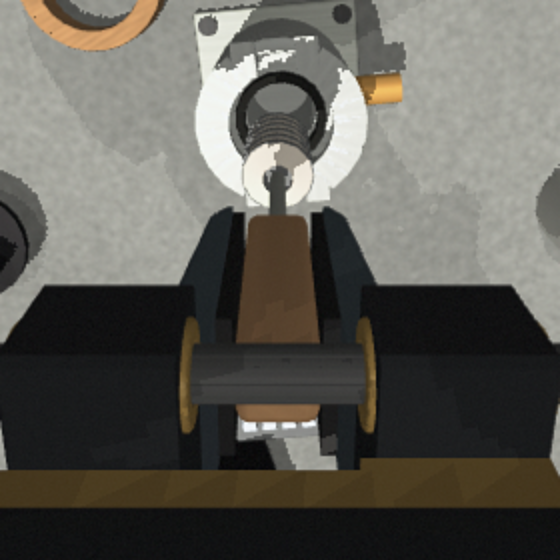

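The picture shows the brush hanging straight, its head at crop (278,180), over the mouth at (280,110), which is further away. I'll lower it in.

```bash
python3 -m jog '[0,-0.5,0.5,20,0,0,0,0,0,0,25,0,0,0,0,0,0,25,0,0,0,0,0,0,25,0,0,0,0,0,0,20,0,0,0,0,0,0,7,0,0,0,0,0,0,0,0,0,0]' 
python3 -m jog '[0,0,0,2,0,0,0,0,0,0,2,0,0,0,0,0,0,1,0,0,0,0,0,0,0,0,0,0]'
```

```text
clock: 7.45
position: [481.9, 201.5, 170.9]
eef_rot: [[-0.966, 0.259, -0.001], [0.259, 0.966, -0.0], [0.001, -0.001, -1.0]]
wrist_force: [-0.3, 0.3, -1.0]
finger_gap: 0.193
finger_force: 40.0
clock: 7.85
position: [482.2, 202.4, 166.7]
eef_rot: [[-0.966, 0.258, 0.0], [0.258, 0.966, 0.0], [-0.0, 0.0, -1.0]]
wrist_force: [0.4, 1.1, -0.4]
finger_gap: 0.196
finger_force: 40.0
```

```bash
python3 -m jog '[0,0,0,1,0,0,0,0,0,0,0.5,0,0,0,0,0,0,0,0,0,0]' ; python3 -m jog '[0,0,0,1,0,0,0,0,0,0,0,0,0,0]'
```

```text
clock: 8.15
position: [482.3, 202.4, 165.3]
eef_rot: [[-0.966, 0.258, 0.001], [0.258, 0.966, 0.0], [-0.001, 0.0, -1.0]]
wrist_force: [-1.6, -0.2, 6.3]
finger_gap: 0.197
finger_force: 40.0
clock: 8.35
position: [482.6, 202.4, 165.2]
eef_rot: [[-0.966, 0.258, 0.002], [0.258, 0.966, 0.0], [-0.002, 0.001, -1.0]]
wrist_force: [-4.3, -2.0, 22.9]
finger_gap: 0.197
finger_force: 40.0
```

```bash
python3 -m jog '[0,0,0,-15,0,0,0,0,0,0,-20,0,0,0,0,0,0,-20,0,0,0,0,0,0,-8,0,0,0,0,0,0,0,0,0,0,0,0,0,0,0,0,0]' 
python3 -m jog '[0,0,0,15,0,0,0,0,0,0,20,0,0,0,0,0,0,18,0,0,0,0,0,0,7,0,0,0,0,0,0,2,0,0,0,0,0,0,0,0,0,0,0,0,0,0,0,0,0]'
```

```text
clock: 8.95
position: [481.8, 202.2, 226.2]
eef_rot: [[-0.966, 0.258, -0.001], [0.258, 0.966, -0.0], [0.001, -0.0, -1.0]]
wrist_force: [-0.0, 0.0, -1.5]
finger_gap: 0.2
finger_force: 40.0
clock: 9.65
position: [481.8, 202.1, 164.7]
eef_rot: [[-0.966, 0.258, -0.001], [0.258, 0.966, -0.0], [0.001, -0.001, -1.0]]
wrist_force: [-1.2, -1.5, 1.8]
finger_gap: 0.196
finger_force: 40.0
```

```bash
python3 -m jog '[0,0,0,1,0,0,0,0,0,0,0,0,0,0]' | sed -n '2p;4p'
python3 -m jog '[0,0,0,-20,0,0,0,0,0,0,-30,0,0,0,0,0,0,-35,0,0,0,0,0,0,-30,0,0,0,0,0,0,-15,0,0,0,0,0,0,0,0,0,0]' |sed -n '2p'
python3 -m jog '[0,-11.4,-42,0,0,0,0,0,-11.4,-42,0,0,0,0,0,-11.4,-42,0,0,0,0,0,-11.4,-42,0,0,0,0,0,-11.4,-42,0,0,0,0,0,-11.4,-42,0,0,0,0,0,-11.4,-42,0,0,0,0,0,-11.4,-42,0,0,0,0,0,-11.4,-42,0,0,0,0,0,-11.4,-42,0,0,0,0]' |sed -n '2p'; python3 -m jog '[0,0.5,-0.5,0,0,0,0,0,0,0,0,0,0,0,0,0,0,0,0,0,0]'
```

```text
position: [482.1, 202.2, 164.6]
wrist_force: [-3.4, -3.1, 18.7]
position: [483.1, 202.7, 295.7]
position: [483.3, -234.4, 292.4]
clock: 11.75
position: [483.0, -232.3, 293.0]
eef_rot: [[-0.966, 0.258, -0.001], [0.258, 0.966, 0.001], [0.001, 0.001, -1.0]]
wrist_force: [0.4, 0.8, -1.4]
finger_gap: 0.195
finger_force: 40.0
```

Lower it back into the stand (the floor is about 130 mm down).

```bash
python3 -m jog '[0,0,0,20,0,0,0,0,0,0,25,0,0,0,0,0,0,25,0,0,0,0,0,0,25,0,0,0,0,0,0,20,0,0,0,0,0,0,10,0,0,0,0,0,0,2,0,0,0,0,0,0,0,0,0,0]' |sed -n '2p;4p'
python3 -m jog '[0,0,0,1.5,0,0,0,0,0,0,1,0,0,0,0,0,0,0,0,0,0,0,0,0,0,0,0,0]'
```

```text
position: [483.6, -232.8, 167.3]
wrist_force: [0.2, -0.0, -0.1]
clock: 12.95
position: [483.5, -233.3, 164.7]
eef_rot: [[-0.966, 0.258, 0.0], [0.258, 0.966, -0.0], [-0.0, -0.0, -1.0]]
wrist_force: [-0.3, -0.7, -0.9]
finger_gap: 0.198
finger_force: 40.0
```

```bash
python3 -m jog '[0,0,0,1,0,0,0,0,0,0,1,0,0,0,0,0,0,0,0,0,0,0,0,0,0,0,0,0]'|sed -n '2p;4p'
python3 -m jog '[1,0,0,0,0,0,0,1,0,0,0,0,0,0,1,0,0,0,0,0,0,1,0,0,0,0,0,0,1,0,0,0,0,0,0,1,0,0,0,0,0,0,1,0,0,0,0,0,0,1,0,0,0,0,0,0,1,0,0,0,0,0,0,1,0,0,0,0,0,0]'
```

```text
position: [483.5, -233.3, 162.7]
wrist_force: [-1.5, 0.7, 4.2]
clock: 14.35
position: [483.4, -233.2, 162.4]
eef_rot: [[-0.966, 0.258, 0.0], [0.258, 0.966, -0.0], [-0.0, -0.0, -1.0]]
wrist_force: [0.2, -0.1, 0.5]
finger_gap: 0.994
finger_force: 0.0
```

```bash
python3 -m jog '[1,0,0,-25,0,0,0,1,0,0,-35,0,0,0,1,0,0,-40,0,0,0,1,0,0,-30,0,0,0,1,1.3,41.6,0,0,0,0,1,1.3,41.6,0,0,0,0,1,1.3,41.6,0,0,0,0,1,1.3,41.6,0,0,0,0,1,1.3,41.6,0,0,0,0]'|sed -n '2p'
python3 -m jog '[1,0,0,16,0,0,-8.44,1,0,0,16,0,0,-8.44,1,0,0,16,0,0,-8.44,1,0,0,16,0,0,-8.44,1,0,0,16,0,0,-8.44,1,0,0,16,0,0,-8.44,1,0,0,16,0,0,-8.44,1,0,0,0,0,0,0,1,0,0,0,0,0,0]'
python3 - <<'E'
from h import *
snap('wrist','wc2');snap('top','t2')
s=env.observe();print(np.degrees(np.arctan2(s['eef_rot'][1,0],s['eef_rot'][0,0])))
def f(n,c,bands):
    Q=cloud(load(n)).reshape(-1,3)
    for lo,hi in bands:
        S=Q[(Q[:,2]>lo)&(Q[:,2]<hi)&(np.hypot(Q[:,0]-c[0],Q[:,1]-c[1])<52)].astype(np.float32)[:,:2].copy()
        print(n,lo,len(S),cv2.minAreaRect(S),cv2.minEnclosingCircle(S))
f('wc2',(530,-31),((59,70),(24,32)));f('t2',(484,-232),((185,210),))
E
```

```text
position: [530.8, -28.9, 292.5]
clock: 16.15
position: [530.7, -30.6, 180.7]
eef_rot: [[-0.721, -0.693, -0.0], [-0.693, 0.721, 0.0], [0.0, 0.0, -1.0]]
wrist_force: [0.2, 0.6, 0.1]
finger_gap: 0.998
finger_force: 0.0
-136.07513608224403
wc2 59 1185 ((530.3433837890625, -31.369943618774414), (55.29001998901367, 15.71127700805664), 44.46243667602539) ((530.147705078125, -31.107250213623047), 27.990291595458984)
wc2 24 4142 ((529.983154296875, -31.336326599121094), (78.20699310302734, 79.49331665039062), 42.8465576171875) ((530.61767578125, -30.859365463256836), 40.054901123046875)
t2 185 54 ((481.804443359375, -232.39013671875), (17.72234535217285, 17.777732849121094), 73.23979187011719) ((481.75384521484375, -231.87960815429688), 10.780304908752441)
```

```bash
python3 -m jog '[1,0,0,25,0,0,0,1,0,0,35,0,0,0,1,0,0,35,0,0,0,1,0,0,25,0,0,0,1,0,0,8,0,0,0,1,0,0,1.5,0,0,0,1,0,0,0,0,0,0]' 60|sed -n '2p;4p'
python3 -m jog '[0,0,0,0,0,0,0,0,0,0,0,0,0,0,0,0,0,0,0,0,0,0,0,0,0,0,0,0,0,0,0,0,0,0,0,0,0,0,0,0,0,0,0,0,0,0,0,0,0,0,0,0,0,0,0,0,0,0,0,0,0,0,0,0,0,0,0,0,0,0]' |head -0; python3 -m jog '[0,0,0,0,0,0,0,0,0,0,0,0,0,0,0,0,0,0,0,0,0,0,0,0,0,0,0,0]'
```

```text
position: [531.5, -30.7, 52.0]
wrist_force: [-0.2, -0.2, -1.3]
clock: 18.35
position: [530.7, -30.6, 50.9]
eef_rot: [[-0.718, -0.696, -0.0], [-0.696, 0.718, 0.0], [0.0, 0.0, -1.0]]
wrist_force: [0.0, 0.1, -1.5]
finger_gap: 0.171
finger_force: 60.0Exception ignored on flushing sys.stdout:
BrokenPipeError: [Errno 32] Broken pipe
```

```bash
python3 -m jog '[0,0,0,-15,0,0,0,0,0,0,-35,0,0,0,0,0,0,-40,0,0,0,0,0,0,-40,0,0,0,0,0,0,-20,0,0,0,0,0,0,0,0,0,0]' |sed -n '2p;4p'
python3 -m jog '[0,-21.2,33.4,0,0,0,0,0,-21.2,33.4,0,0,0,0,0,-21.2,33.4,0,0,0,0,0,-21.2,33.4,0,0,0,0,0,-21.2,33.4,0,0,0,0,0,-21.2,33.4,0,0,0,0]' |sed -n '2p'
python3 -m jog '[0,0,0,0,0,0,7.71,0,0,0,0,0,0,7.71,0,0,0,0,0,0,7.71,0,0,0,0,0,0,7.71,0,0,0,0,0,0,7.71,0,0,0,0,0,0,7.71,0,0,0,0,0,0,7.71,0,0,0,0,0,0,0,0,0,0,0,0,0,0]'
python3 - <<'E'
from h import *
snap('wrist','wj')
s=env.observe();print(np.degrees(np.arctan2(s['eef_rot'][1,0],s['eef_rot'][0,0])),s['joints'][5])
E
```

```text
position: [532.1, -30.8, 203.6]
wrist_force: [0.4, -0.7, -3.0]
position: [481.2, 203.1, 199.5]
clock: 20.45
position: [482.0, 201.7, 200.0]
eef_rot: [[-0.986, 0.167, -0.001], [0.167, 0.986, -0.0], [0.001, -0.001, -1.0]]
wrist_force: [0.8, -0.2, -1.9]
finger_gap: 0.176
finger_force: 60.0
170.39631249546377 -64.2401420794794
```

View pics/wj.png

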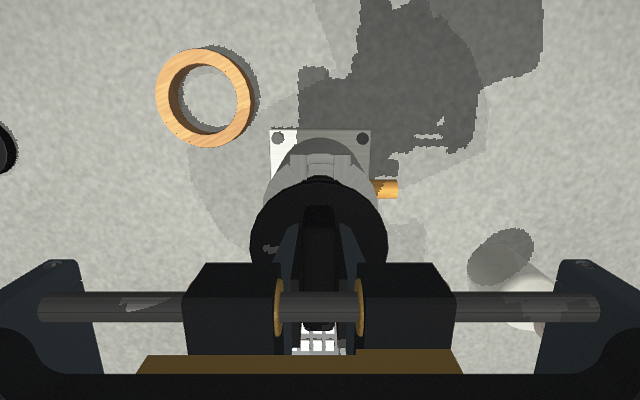

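The cap is held level above the housing, with the far gap at (319,165) centred and the foot's edge level in the image, so the yaw matches. I'll insert it gently.

```bash
python3 -m jog '[0,-0.5,0.3,12,0,0,0.4,0,0,0,16,0,0,0,0,0,0,8,0,0,0,0,0,0,2,0,0,0,0,0,0,2,0,0,0,0,0,0,2,0,0,0,0,0,0,0,0,0,0]'
python3 -m jog '[0,0,0,2,0,0,0,0,0,0,2,0,0,0,0,0,0,2,0,0,0,0,0,0,0,0,0,0]'
```

```text
clock: 21.2
position: [483.1, 202.1, 159.1]
eef_rot: [[-0.984, 0.178, 0.0], [0.178, 0.984, 0.0], [-0.0, 0.0, -1.0]]
wrist_force: [-0.5, 0.7, -0.4]
finger_gap: 0.173
finger_force: 60.0
clock: 21.6
position: [482.8, 202.0, 152.6]
eef_rot: [[-0.984, 0.178, -0.0], [0.178, 0.984, -0.0], [0.0, -0.0, -1.0]]
wrist_force: [0.0, -1.1, -2.4]
finger_gap: 0.173
finger_force: 60.0
```

```bash
python3 -m jog '[0,0,0,2,0,0,0,0,0,0,2,0,0,0,0,0,0,2,0,0,0,0,0,0,0,0,0,0]'
python3 -m jog '[0,0,0,2,0,0,0,0,0,0,2,0,0,0,0,0,0,1,0,0,0,0,0,0,0,0,0,0]'
```

```text
clock: 22.0
position: [483.1, 202.1, 146.9]
eef_rot: [[-0.984, 0.178, 0.0], [0.178, 0.984, 0.0], [-0.0, 0.0, -1.0]]
wrist_force: [-0.2, -0.4, 4.4]
finger_gap: 0.173
finger_force: 60.0
clock: 22.4
position: [483.1, 202.1, 142.0]
eef_rot: [[-0.984, 0.178, 0.0], [0.178, 0.984, 0.0], [-0.0, 0.0, -1.0]]
wrist_force: [-2.0, -0.8, 7.3]
finger_gap: 0.174
finger_force: 60.0
```

```bash
python3 -m jog '[0,0,0,1,0,0,0,0,0,0,1,0,0,0,0,0,0,0,0,0,0]'|sed -n '2p;4p'
python3 -m jog '[0,0,0,0.7,0,0,0,0,0,0,0.5,0,0,0,0,0,0,0,0,0,0]'
```

```text
position: [483.1, 202.1, 140.1]
wrist_force: [-1.2, -0.1, 9.2]
clock: 23.0
position: [483.1, 202.1, 139.0]
eef_rot: [[-0.984, 0.178, 0.0], [0.178, 0.984, 0.0], [-0.0, 0.0, -1.0]]
wrist_force: [-1.5, -1.1, 9.8]
finger_gap: 0.171
finger_force: 60.0
```

```bash
python3 -m jog '[0,0,0,0,0,0,4,0,0,0,0,0,0,7,0,0,0,0,0,0,7,0,0,0,0,0,0,7,0,0,0,0,0,0,7,0,0,0,0,0,0,4,0,0,0,0,0,0,0]'
python3 -c "
from h import *
print(env.observe()['ft_torque'])"
```

```text
clock: 23.7
position: [483.6, 202.2, 139.2]
eef_rot: [[-0.69, 0.724, 0.002], [0.724, 0.69, 0.0], [-0.001, 0.001, -1.0]]
wrist_force: [1.4, 0.4, 9.2]
finger_gap: 0.171
finger_force: 60.0
[ 0.01726425  0.08509902 -0.13510716]
```

```bash
python3 -m jog '[0,0,0,0,0,0,5,0,0,0,0,0,0,8,0,0,0,0,0,0,8,0,0,0,0,0,0,8,0,0,0,0,0,0,8,0,0,0,0,0,0,5,0,0,0,0,0,0,3,0,0,0,0,0,0,2,0,0,0,0,0,0,0]'
python3 -c "
from h import *
s=env.observe();print(s['ft_torque'],np.degrees(np.arctan2(s['eef_rot'][1,0],s['eef_rot'][0,0])))"
```

```text
clock: 24.6
position: [483.6, 202.2, 139.2]
eef_rot: [[0.058, 0.998, 0.001], [0.998, -0.058, 0.0], [0.0, 0.001, -1.0]]
wrist_force: [-0.5, -0.0, 9.6]
finger_gap: 0.171
finger_force: 60.0
[-0.0356041   0.09925704  0.01170839] 86.69256890557833
```

```bash
python3 -m jog '[0,0,0,0,0,0,2,0,0,0,0,0,0,2,0,0,0,0,0,0,1,0,0,0,0,0,0,0]' |sed -n '2p;4p'
python3 -c "
from h import *
s=env.observe();print(s['ft_torque'],np.degrees(np.arctan2(s['eef_rot'][1,0],s['eef_rot'][0,0])))"
python3 -m jog '[0,0,0,0.4,0,0,1,0,0,0,0.4,0,0,0,0,0,0,0,0,0,0]' |sed -n '2p;4p'
python3 -c "
from h import *
s=env.observe();print(s['ft_torque'],np.degrees(np.arctan2(s['eef_rot'][1,0],s['eef_rot'][0,0])))"
```

```text
position: [482.8, 202.4, 139.1]
wrist_force: [-4.6, 4.3, 12.1]
[0.69003832 0.98380183 1.83558323] 81.82602715996734
position: [482.9, 202.4, 138.9]
wrist_force: [-8.1, 2.3, 25.2]
[0.51722698 1.64120793 2.20100928] 80.88813815288829
```

```bash
python3 -m jog '[0,0,0,0.2,0,0,0,0,0,0,0,0,0,0,0,0,0,0,0,0,0,0,0,0,0,0,0,0,0,0,0,0,0,0,0]'
python3 - <<'E'
from h import *
snap('scene','s9')
i=load('s9')['img'][:,:,::-1]
cv2.imwrite('pics/s9c.png',cv2.resize(i[120:280,150:450],None,fx=2.6,fy=2.6,interpolation=cv2.INTER_CUBIC))
s=env.observe();print(s['ft_torque'],np.degrees(np.arctan2(s['eef_rot'][1,0],s['eef_rot'][0,0])))
E
```

```text
clock: 25.8
position: [482.9, 202.5, 138.9]
eef_rot: [[0.158, 0.987, 0.001], [0.987, -0.158, 0.0], [0.0, 0.001, -1.0]]
wrist_force: [-9.0, 1.6, 28.7]
finger_gap: 0.175
finger_force: 61.5
[0.41052468 1.84800299 2.14905593] 80.89249633093802
```

View pics/s9c.png

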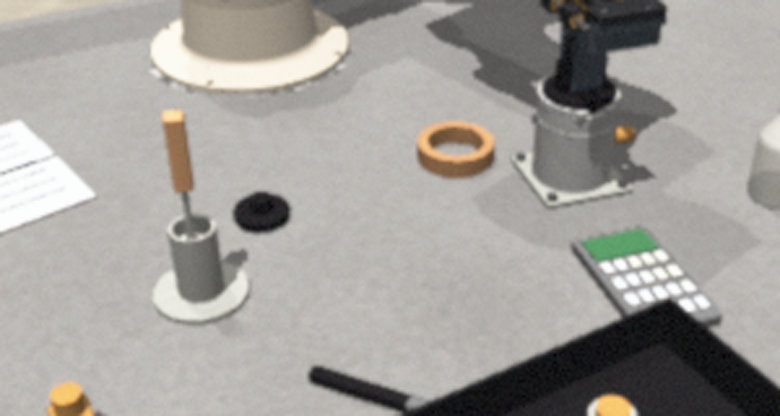

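The scene view shows the brush upright in its stand at (185,200), the cap flush on the housing at (578,95) in the gripper, and the bystanders where they were. The readings are steady, so I'm handing in.

```bash
python3 -c "
from station import env
print(env.job_done())"
```

```text
the job is handed in; nothing more can be done
None
```

I brushed the bore down, up and down again, and stood the brush back in its stand. I then turned the cap clockwise to its stop and handed the job in at about 26 s, still gripping it and pressing it flush on the rim at about 29 N; the result hasn't been reported to me.

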